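# Hang the blue lid ledge on the slotted stand

### The job

On the jigsaw club's table, hang the blue ledge with the two steel claws on the slotted stand: put both claws through the two slots, then press it straight down until it is fully home and the yellow latch snaps out over it, and let go. Leave the orange ledge where it is.

Things in the scene. Friction and masses are not known exactly. Their poses are not given: they have to be found in the camera images.
- ledge_grip (a point): (mm) Centre of white grip fin (16 thick in y, 40 long in x, top +21) on loose upright blue ledge, 0.3 kg. x: claws to front lip, z up. Tray 150 wide, 90 deep, underside z -47; flat back x -45, its top edge z +7. Two steel claws at y +-50, 8 wide, reach 17 behind the back: shank underside z -7, hook hangs 17 lower; gap back to hook 12 at tip, 6 at root. Stands on table left or right of stand.
- seat (a point): (mm) On the fixed stand: where ledge_grip lies when hung, axes then agree (x out of the stand's front, away from robot; z up). 137 above table. Two uprights 44 wide at y +-50, front x -45, 5 thick, top z +53; in each one slot 24 wide, z -7 to +43. Hold ledge 20 to 34 (best 26) above home, move level to -x till its back meets the uprights, then straight down.
- latch (a joint): Yellow sprung latch between the uprights, travel in m: 0 = out (5 mm proud of the uprights' front), up to 0.009 as it is pushed in. The tray's rear edge pushes its bevelled nose in over the last 18 mm of the way down (about 5 to 10 N of pressing); it springs out over the tray when the ledge is within 2 mm of home. The ledge's weight alone does not lock it.
- other_grip (a point): Centre of the white grip fin of the orange ledge, a bystander of similar shape, 110 mm wide, without claws; same fin size and axes. It stands on the table on the other side of the stand from the blue one and is to be left alone.

How it is judged:
By the outcome, as a careful person would: the job done as asked, in the order asked, and still so for the second after the job is handed in, with the robot touching nothing.
It also fails if it takes over 45 s, if anything falls off the work surface, if the arm or the gripper's body presses on something with over 40 N, if the wrist force passes 120 N, or if a joint passes its speed limit or range.

### The arm

A 7-joint arm with a two-finger parallel gripper is mounted at the origin on the work surface. World frame = base frame: x ahead of the robot, y to its left, z up, the work surface at z = 0. Lengths are in m, angles in rad, forces in N, time in s.
With the tool pointing down it reaches from about 0.4 to 0.875 m from the base axis. Payload 19.3 kg.
Tool frame: the origin (TCP) lies on the centre line of the jaws, within the pads' length; the fingertips stand 19 mm ahead of it and the grasp point (between the pads) is the TCP (bot.nose_length is the distance from the TCP to the fingertips, in m); y points along the fingers, z is the direction in which the jaws open and shut, and the axes are right-handed (so a half turn about y gives the same grasp; the last joint's range is limited). The gripper opens to 85 mm and grips with 20 to 120 N. Pads are 22 mm wide; open, the fingers measure 114 mm over their backs; the gripper's body (76 mm by 85 mm) begins 54 mm behind the grasp point. The pads swing forward as they close: fully open they stand 13 mm farther back than shut.
Start: joints at [1.187, 0.521, -0.036, 1.599, 0.021, 1.021, -0.113], TCP at [0.193, -0.594, 0.25] pointing down, gripper open.
Joint ranges: [-2.91, 2.91], [-0.3, 2.13], [-1.5, 1.42], [0.17, 2.43], [-1.26, 4.41], [0.16, 1.93], [-2.52, 2.52]. Speed limits (rad/s): [1.89, 1.89, 2.39, 2.39, 3.01, 3.01, 3.01].

### API

Orientations are given as [roll, pitch, yaw] about the fixed x, y, z axes, in that order (R = Rz(yaw) Ry(pitch) Rx(roll)).
In Python, from workcell import observe, cams, workorder, bot gives the robot as it stands. The module is installed in compiled form; this text tells all that it offers.
- The arm moves only by the tool apply_moves, never from a script. Its arguments are lists of equal length, an entry for each row: "jaw": the opening, from -1 (shut) to 1 (fully open), so that 0 is half open; "translation": the shift along the world's x, y, z in m, a list of three; "angular": the turn, a rotation vector about the world's x, y, z in degrees, a list of three. In form: {"jaw": [jaw, ...], "translation": [[x, y, z], ...], "angular": [[ax, ay, az], ...]}. A call has 1 to 5 rows; each row is the pose to reach, as a shift and turn from the pose commanded when the call began; what a row does not reach only later rows make up. A row lasts 1/10 s, in which the tool goes at most 50 mm and 8.59 degrees, less where a joint would pass 70% of its speed; a pose out of reach is approached as far as the arm can. A call with a gripper value outside its range is refused whole. The fingers move at their own pace and stop on an object; "newtons" is the grip in N (left out, the last holds). Time passes only in rows, so rows that repeat a pose let the fingers close. It gives the time, the measured TCP pose, the force and the opening at its end, in the units of the state.
- observe(): the state, without advancing time (a new reading comes with each control period).
- cams.grab_frame(name): name is "scene" or "top" or "wrist"; returns a dict with "pixels" (480x640x3 uint8, red, green, blue), "mtx" (3x3 intrinsics, pixels), "distortion" ([k1, k2, p1, p2, k3] as OpenCV has them; the pictures are not rectified), "R" (3x3) and "t" (3): a world point X has camera coordinates R X + t. Camera axes: x right, y down, z forward; pixel columns grow to the right and rows downward; lengths in m; the calibration is good to about 2 mm. A picture is of the moment at which its call begins. There is no depth.
- workorder.job_done(): hands the job in, once; it reports no verdict.
The state is a dict: "clock": time; "qpos": joint angles; "qd": joint speeds; "joint_efforts": joint torques, N m; "position": TCP position; "tool_rot": TCP orientation; "force": force on the tool from outside, world axes, zero at the start; "moment": the same for the moment, N m; "grip_width": finger opening in m.
Only numpy, scipy, OpenCV 4.12 (cv2) and the standard library are available. Lean on these libraries where they do the work, as an engineer would, in place of code of your own. Each camera call takes 0.05 s, during which the arm holds its last target. There are 200 camera calls.

## Working session

There is one attempt and no reset: what is moved stays moved. The work goes in short steps, Python scripts to look and compute and a tool call to move; the robot and the scene stay as the last step left them, time stands still between calls to the robot, and variables do not carry over. Pictures are saved under pics/ and viewed, about 8 in all and at most 12, crops included, and the job is handed in when it is done.

Besides the shell and the picture viewer there is one more tool, called by a JSON object that holds its "fn" and its "kwargs". apply_moves: Moves the arm, as the interface text tells. Its arguments: {"type":"object","properties":{"jaw":{"type":"array"},"translation":{"type":"array"},"angular":{"type":"array"},"newtons":{"type":"number"}},"required":["jaw","translation","angular"]}

```bash
mkdir -p pics
python3 - <<'E'
from workcell import observe, cams, workorder, bot
import cv2
s=observe();print(s)
for n in ("scene","top"):
    f=cams.grab_frame(n);cv2.imwrite(f"pics/{n}0.png",f["pixels"][:,:,::-1]);print(n,f["mtx"].tolist(),f["distortion"],f["R"],f["t"], -f["R"].T@f["t"])
E
```

```text
{'clock': 0.0, 'qpos': array([ 1.18681688,  0.52201786, -0.03630169,  1.59998206,  0.02119804,
        1.02110428, -0.11278586]), 'qd': array([-0.00013804,  0.00221254, -0.0009825 ,  0.00145237,  0.00119589,
       -0.00090534,  0.00098573]), 'joint_efforts': array([ 5.66900526e-04, -9.27112055e+01,  1.98031873e+00, -3.69948292e+01,
        1.80010172e-02,  8.08879850e-03, -7.27949259e-05]), 'position': array([ 0.19276859, -0.59420721,  0.2497329 ]), 'tool_rot': array([-1.57191932e+00, -9.12418516e-05, -2.82783278e+00]), 'force': array([-0.10116087,  0.24955314,  0.27919773]), 'moment': array([-0.01676072, -0.0414497 ,  0.00087919]), 'grip_width': 0.08561202706139222}
scene [[491.38519569524414, 0.0, 312.9760310961274], [0.0, 491.38519569524414, 236.015280301118], [0.0, 0.0, 1.0]] [-0.13710038  0.          0.          0.          0.        ] [[-0.28578805  0.95822429 -0.01146279]
 [ 0.73839046  0.21256718 -0.63999588]
 [-0.61082298 -0.19136719 -0.76829284]] [ 0.12289283 -0.31090153  1.31297971] [1.06668621 0.1995898  0.8111859 ]
top [[544.7047074943032, 0.0, 312.9845932544044], [0.0, 544.7047074943032, 243.18844175511975], [0.0, 0.0, 1.0]] [0.03340089 0.         0.         0.         0.        ] [[-0.0032933  -0.99993809 -0.01062852]
 [-0.9973052   0.00406323 -0.07325186]
 [ 0.07329051  0.01035864 -0.99725684]] [0.01009513 0.51928584 1.10310564] [ 0.43707253 -0.00344214  1.13822559]
```

View pics/scene0.png

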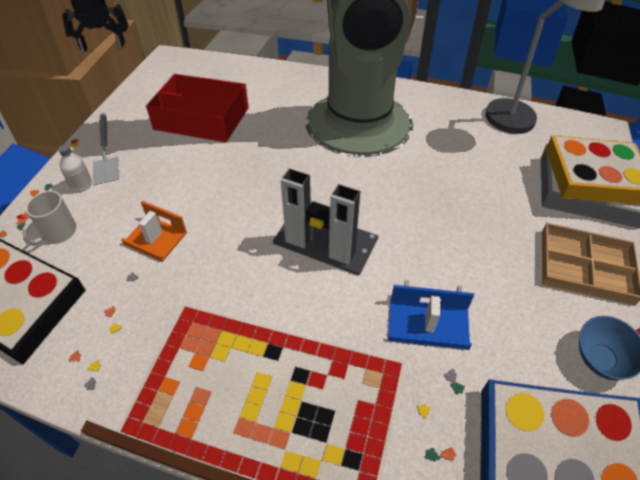

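View pics/top0.png

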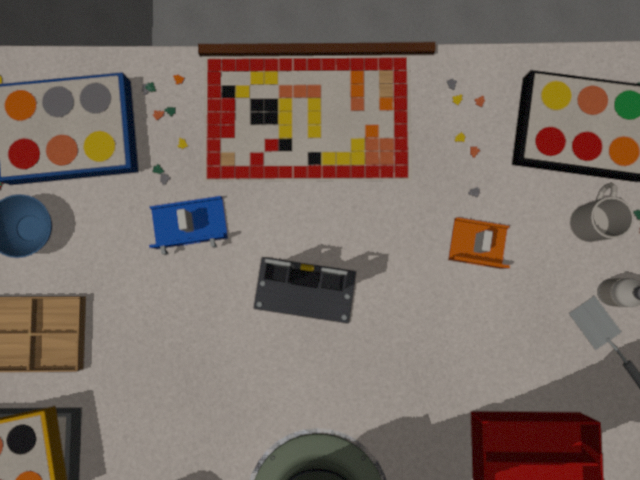

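The scene picture shows the blue ledge right of the stand (about (432,315)), and the orange one to its left. In the top picture the blue ledge is at (188,222), the stand at (305,290) and orange at (480,243). I'll enlarge these for corner picking.

Run:
```python
import cv2,numpy as np
t=cv2.imread("pics/top0.png");s=cv2.imread("pics/scene0.png")
def crop(im,x,y,w,h,k,W=400,H=300):
    o=cv2.resize(im[y:y+h,x:x+w],None,fx=k,fy=k,interpolation=cv2.INTER_CUBIC)
    for i in range(0,w,10): cv2.putText(o,str(x+i),(i*k,8),0,.3,(0,255,255),1) if i%20==0 else 0; cv2.line(o,(i*k,10),(i*k,14),(0,255,255),1)
    for j in range(0,h,10): cv2.putText(o,str(y+j),(0,j*k+4),0,.3,(0,255,255),1)
    return o
a=crop(t,140,185,100,75,8);b=crop(t,245,240,120,90,6)
cv2.imwrite("pics/c1.png",a);
cv2.imwrite("pics/c2.png",b)
cv2.imwrite("pics/c3.png",crop(s,265,160,210,195,3))
```

```text
(no output)
```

View pics/c1.png

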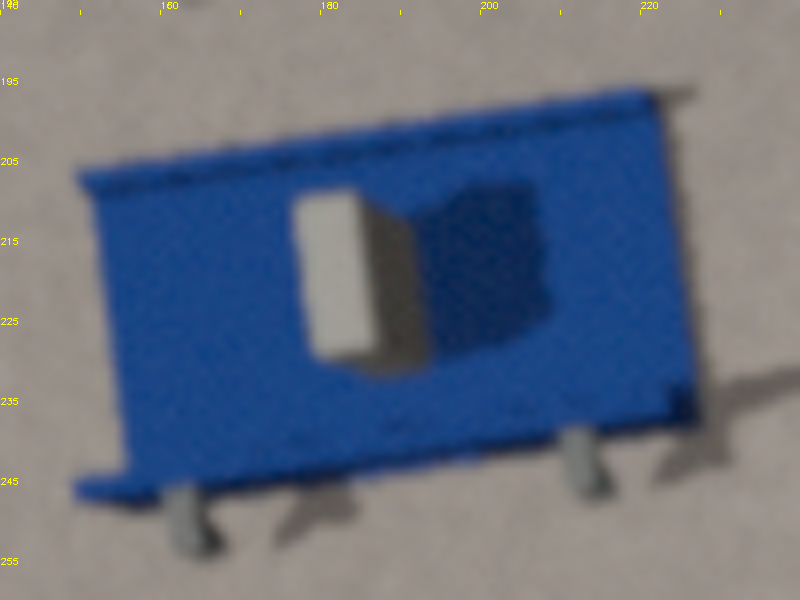

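View pics/c2.png

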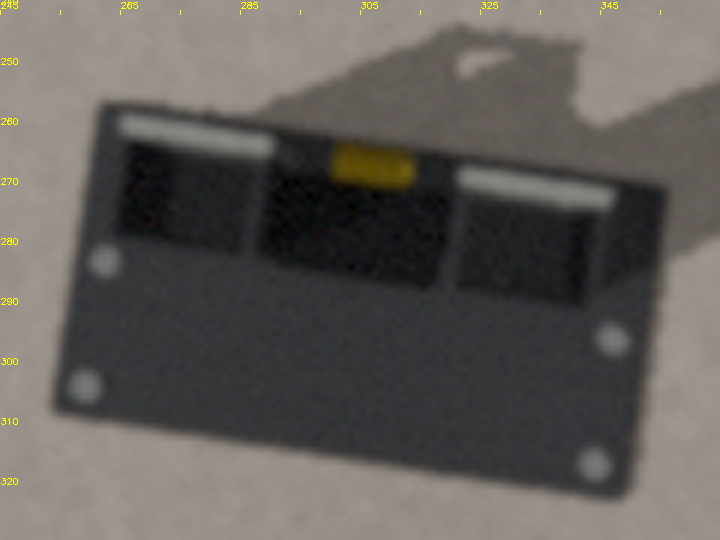

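View pics/c3.png

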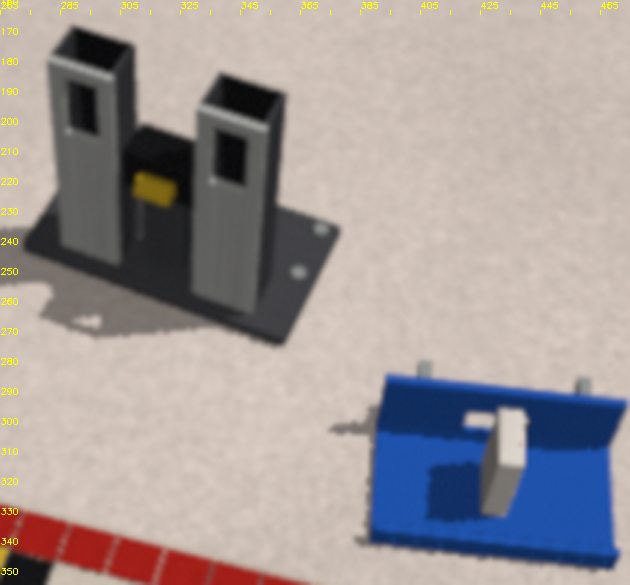

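c1 shows the ledge fin top (crop corners (297,195),(358,190),(378,352),(313,358)) and the ends of the back wall. c2 shows the uprights' top front edges ((120,117)-(274,136) and (458,168)-(614,187)). c3 shows both from the front, with the slots visible. Next I'll fit the poses.

```bash
cat > h.py <<'E'
import numpy as np,cv2
from scipy.optimize import least_squares
def proj(P,f): 
    return cv2.projectPoints(np.asarray(P,float).reshape(-1,1,3),cv2.Rodrigues(f["R"])[0],f["t"],f["mtx"],f["distortion"])[0][:,0]
def world(p,L):  # p=x,y,z,yaw ; L in mm
    c,s=np.cos(p[3]),np.sin(p[3]);L=np.asarray(L,float)/1e3
    return np.c_[p[0]+c*L[:,0]-s*L[:,1],p[1]+s*L[:,0]+c*L[:,1],p[2]+L[:,2]]
def px(c,k,x,y): return (np.asarray(c,float)+.5)/k-.5+[x,y]
def fit(obs,z,p0,zfree=False):
    # obs: list of (frame,L,pixels)
    def r(q):
        p=[q[0],q[1],q[3] if zfree else z,q[2]]
        return np.concatenate([(proj(world(p,L),f)-u).ravel() for f,L,u in obs])
    s=least_squares(r,p0+([z] if zfree else []));return s.x,[(proj(world([s.x[0],s.x[1],s.x[3] if zfree else z,s.x[2]],L),f)-u).round(1).tolist() for f,L,u in obs]
E
cat > m.py <<'E'
from h import *
from workcell import cams
T=cams.grab_frame("top");S=cams.grab_frame("scene")
fin=[(20,8,21),(20,-8,21),(-20,-8,21),(-20,8,21)];be=[(-44,75,7),(-44,-75,7)]
lt=(T,fin+be,px([(297,195),(358,190),(378,352),(313,358),(75,490),(695,418)],8,140,185))
ls=(S,[(-45,-75,7),(-45,75,7)],px([(387,375),(627,402)],3,265,160))
U=[(-45,y,53) for y in(72,28,-28,-72)]
st=(T,U,px([(120,117),(274,136),(458,168),(614,187)],6,245,240))
ss=(S,U[::-1],px([(48,58),(112,76),(196,104),(266,126)],3,265,160))
np.set_printoptions(precision=4,suppress=True)
for n,o in (("lt",[lt]),("ls",[ls]),("both",[lt,ls])):
    x,r=fit(o,.047,[.5,.2,0.]);print(n,x,r)
p=[x[0],x[1],.047,x[2]]
print("fin in scene crop",((proj(world(p,fin),S)-[265,160])*3).round())
for n,o in (("st",[st]),("ss",[ss]),("both",[st,ss])):
    x,r=fit(o,.137,[.5,.0,0.]);print(n,x,r)
print(fit([st,ss],.137,[.5,.0,0.],True))
E
python3 m.py
```

```text
lt [0.5652 0.2661 0.1292] [[[0.4, 0.4], [0.8, -0.0], [0.6, -0.3], [0.7, -0.0], [0.2, 0.5], [-2.6, -0.5]]]
ls [0.5702 0.2686 0.1396] [[[-0.3, -0.0], [0.3, -0.0]]]
both [0.5662 0.2667 0.1289] [[[0.1, -0.1], [0.5, -0.5], [0.3, -0.9], [0.4, -0.6], [-0.1, -0.1], [-2.9, -1.0]], [[-0.6, -2.2], [-0.2, -1.6]]]
fin in scene crop [[521. 462.]
 [494. 458.]
 [495. 402.]
 [522. 405.]]
st [ 0.5134  0.0127 -0.1483] [[[0.2, -0.1], [-0.5, 0.3], [0.6, -0.4], [-0.3, 0.1]]]
ss [ 0.5128  0.0129 -0.1432] [[[-0.4, -0.5], [-0.1, 0.3], [0.4, 0.0], [0.1, 0.1]]]
both [ 0.5132  0.0128 -0.1465] [[[0.2, 0.1], [-0.5, 0.5], [0.6, -0.3], [-0.3, 0.2]], [[-0.4, -0.5], [-0.1, 0.4], [0.3, 0.2], [0.0, 0.3]]]
(array([ 0.5133,  0.0128, -0.1466,  0.1374]), [[[0.1, -0.0], [-0.6, 0.4], [0.6, -0.3], [-0.3, 0.1]], [[-0.5, -0.6], [-0.2, 0.3], [0.3, 0.1], [0.1, 0.2]]])
```

```bash
cat >> m.py <<'E'
print('---')
lt=(T,fin+be[:1],px([(297,195),(358,190),(378,352),(313,358),(75,490)],8,140,185))
ls=(S,fin+[(-45,-75,7),(-45,75,7)],px([(525,467),(497,463),(497,409),(525,409),(387,375),(627,402)],3,265,160))
for n,o in (("lt",[lt]),("ls",[ls]),("both",[lt,ls])):
    x,r=fit(o,.047,[.5,.2,0.]);print(n,x,r)
print(fit([lt,ls],.047,[.5,.2,0.],True))
p=[x[0],x[1],.047,x[2]]
print("top crop: tray outline",((proj(world(p,[(-45,75,7),(-45,-75,7),(45,75,-47),(45,-75,-47),(-45,-75,-47),(-62,50,-7),(-62,-50,-7)]),T)-[140,185])*8).round())
E
python3 m.py | sed '1,/---/d'
```

```text
lt [0.5653 0.2671 0.1243] [[[-0.1, 0.3], [0.3, -0.1], [0.1, -0.4], [0.1, -0.1], [-0.4, 0.2]]]
ls [0.5694 0.2683 0.1383] [[[-0.1, 0.2], [0.1, 0.5], [0.3, -0.5], [-0.2, 0.5], [-0.4, -0.4], [0.3, -0.4]]]
both [0.5675 0.268  0.1394] [[[-0.7, -0.7], [-0.3, -1.2], [-0.2, -1.5], [-0.1, -1.1], [-0.4, -0.3]], [[-0.1, -0.7], [0.1, -0.4], [0.2, -1.4], [-0.3, -0.4], [-0.4, -1.3], [0.2, -1.3]]]
(array([0.566 , 0.2686, 0.1331, 0.0419]), [[[-0.3, 0.4], [0.1, -0.1], [0.0, -0.5], [0.1, -0.1], [-0.2, 0.4]], [[-0.3, 0.2], [0.0, 0.4], [0.3, -0.5], [-0.3, 0.5], [-0.0, -0.5], [0.1, -0.1]]])
top crop: tray outline [[ 68. 488.]
 [665. 402.]
 [ 91. 164.]
 [656.  84.]
 [701. 420.]
 [192. 544.]
 [586. 488.]]
```

Stand pose: (0.5133, 0.0128), yaw -8.4°. Both cameras agree, and the free-z fit gives 0.1374 m as specified. Ledge pose: (0.567, 0.268), yaw about 7.6°. The gripper needs yaw 7.6° - 180°, a turn of -10.4°. Now moving over.

{"fn": "apply_moves", "kwargs": {"jaw": [1,1,1,1,1], "translation": [[0.037,0.03,0.015],[0.075,0.06,0.03],[0.112,0.09,0.04],[0.15,0.12,0.04],[0.19,0.15,0.04]], "angular": [[0,0,-2],[0,0,-4],[0,0,-6],[0,0,-8],[0,0,-10.4]]}}

```text
clock: 0.8
position: [0.384, -0.4432, 0.2908]
tool_rot: [-1.57, 0.0, -3.011]
force: [0.6, -1.1, -0.4]
grip_width: 0.0853
```

{"fn": "apply_moves", "kwargs": {"jaw": [1,1,1,1,1], "translation": [[0.03,0.04,0],[0.06,0.08,0],[0.09,0.12,0],[0.12,0.16,0],[0.146,0.2,0]], "angular": [[0,0,0],[0,0,0],[0,0,0],[0,0,0],[0,0,0]]}}

```text
clock: 1.3
position: [0.5301, -0.2425, 0.2904]
tool_rot: [-1.571, 0.0, -3.009]
force: [1.1, -1.2, -0.1]
grip_width: 0.0853
```

{"fn": "apply_moves", "kwargs": {"jaw": [1,1,1,1,1], "translation": [[0.01,0.049,0],[0.02,0.097,0],[0.025,0.146,0],[0.03,0.195,0],[0.034,0.244,0]], "angular": [[0,0,0],[0,0,0],[0,0,0],[0,0,0],[0,0,0]]}}

```text
clock: 1.8
position: [0.5628, 0.0015, 0.2904]
tool_rot: [-1.571, 0.0, -3.01]
force: [1.0, -0.3, 0.6]
grip_width: 0.0853
```

{"fn": "apply_moves", "kwargs": {"jaw": [1,1,1,1,1], "translation": [[0.001,0.049,0],[0.002,0.098,0],[0.003,0.147,0],[0.003,0.196,0],[0.003,0.245,0]], "angular": [[0,0,0],[0,0,0],[0,0,0],[0,0,0],[0,0,0]]}}

```text
clock: 2.3
position: [0.5656, 0.2465, 0.2904]
tool_rot: [-1.571, 0.0, -3.01]
force: [0.7, -1.0, 0.6]
grip_width: 0.0856
```

{"fn": "apply_moves", "kwargs": {"jaw": [1,1,1,1,1], "translation": [[0.004,0.02,-0.045],[0.004,0.022,-0.09],[0.004,0.022,-0.135],[0.004,0.022,-0.15],[0.004,0.022,-0.15]], "angular": [[0,0,0],[0,0,0],[0,0,0],[0,0,0],[0,0,0]]}}

```text
clock: 2.8
position: [0.5692, 0.2661, 0.1389]
tool_rot: [-1.57, -0.003, -3.009]
force: [0.9, 0.3, 0.3]
grip_width: 0.0851
```

Run:
```python
from workcell import cams,observe
from h import *
f=cams.grab_frame("wrist");cv2.imwrite("pics/w1.png",f["pixels"][:,:,::-1])
p=[.567,.268,.047,.133]
print(observe()["position"],-f["R"].T@f["t"])
print(proj(world(p,[(20,8,21),(20,-8,21),(-20,-8,21),(-20,8,21),(-45,75,7),(-45,-75,7),(45,75,-47),(45,-75,-47),(-45,-75,-47)]),f).round(1))
```

```text
[0.5702011  0.26652134 0.14099069] [0.63720406 0.2752218  0.26231567]
[[302.5 232.6]
 [336.  232.6]
 [335.5 309.7]
 [303.6 309.7]
 [183.  341.2]
 [456.7 340.7]
 [198.  165.4]
 [442.2 165.2]
 [432.1 300.5]]
```

View pics/w1.png

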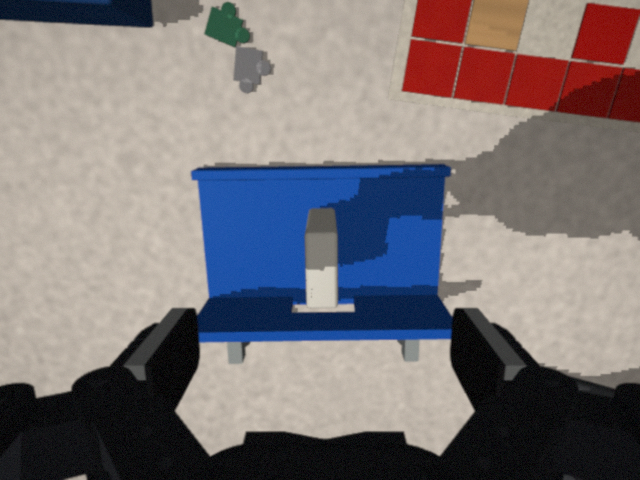

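The wrist picture shows the fin top at (305–339, 233–307), within about 2 px (1 mm) of the prediction, and the back edge at v≈338, tilted by under 1°. The pose is confirmed, so I'll descend and grip.

{"fn": "apply_moves", "kwargs": {"jaw": [1,1,1,1,1], "translation": [[0,0,-0.04],[0,0,-0.075],[0,0,-0.09],[0,0,-0.09],[0,0,-0.09]], "angular": [[0,0,0.5],[0,0,0.5],[0,0,0.5],[0,0,0.5],[0,0,0.5]]}}

```text
clock: 3.35
position: [0.571, 0.267, 0.0524]
tool_rot: [-1.572, 0.002, -3.001]
force: [0.3, 0.3, 0.3]
grip_width: 0.0851
```

{"fn": "apply_moves", "kwargs": {"jaw": [-1,-1,-1,-1,-1], "translation": [[0,0,0],[0,0,0],[0,0,0],[0,0,0],[0,0,0]], "angular": [[0,0,0],[0,0,0],[0,0,0],[0,0,0],[0,0,0]], "newtons": 60}}

```text
clock: 3.85
position: [0.5701, 0.2666, 0.0507]
tool_rot: [-1.571, 0.001, -3.001]
force: [1.5, 0.7, -0.7]
grip_width: 0.0154
```

{"fn": "apply_moves", "kwargs": {"jaw": [-1,-1,-1,-1,-1], "translation": [[0,0,0],[0,0,0],[0,0,0],[0,0,0],[0,0,0]], "angular": [[0,0,0],[0,0,0],[0,0,0],[0,0,0],[0,0,0]]}}

```text
clock: 4.35
position: [0.5701, 0.2666, 0.0507]
tool_rot: [-1.571, 0.0, -3.001]
force: [-0.9, -0.9, 6.1]
grip_width: 0.0151
```

Gripped: the opening is 15.1 mm on the 16 mm fin. Lift, then carry to a spot in front of the stand.

{"fn": "apply_moves", "kwargs": {"jaw": [-1,-1,-1,-1,-1], "translation": [[0,0,0.03],[0,0,0.07],[0.005,0,0.11],[0.015,-0.02,0.116],[0.025,-0.05,0.116]], "angular": [[0,0,0],[0,0,0],[0,0,0],[0,0,-3],[0,0,-6]]}}

```text
clock: 4.85
position: [0.5954, 0.2176, 0.1678]
tool_rot: [-1.573, 0.002, -3.105]
force: [0.7, -0.2, -5.4]
grip_width: 0.0156
```

{"fn": "apply_moves", "kwargs": {"jaw": [-1,-1,-1,-1,-1], "translation": [[0.002,-0.045,0],[0.004,-0.09,0],[0.005,-0.135,0],[0.005,-0.18,0],[0.005,-0.215,0]], "angular": [[0,0,-2],[0,0,-4],[0,0,-6],[0,0,-8],[0,0,-10.4]]}}

```text
clock: 5.35
position: [0.5992, -0.0022, 0.1657]
tool_rot: [-1.57, -0.001, 2.992]
force: [1.0, 0.3, -3.9]
grip_width: 0.015
```

{"fn": "apply_moves", "kwargs": {"jaw": [-1,-1,-1], "translation": [[-0.015,0,0],[-0.015,0,0],[-0.015,0,0]], "angular": [[0,0,0],[0,0,0],[0,0,0]]}}

```text
clock: 5.65
position: [0.5848, 0.0016, 0.166]
tool_rot: [-1.571, -0.0, 2.996]
force: [0.4, 0.4, -3.2]
grip_width: 0.0154
```

Run:
```python
from workcell import cams,observe
from h import *
s=observe();print(s["position"],s["tool_rot"],s["force"],s["moment"])
T=cams.grab_frame("top");S=cams.grab_frame("scene")
def c(f,x,y,w,h,k):
    o=cv2.resize(np.ascontiguousarray(f["pixels"][y:y+h,x:x+w,::-1]),None,fx=k,fy=k,interpolation=cv2.INTER_CUBIC)
    for i in range(0,w,20): cv2.putText(o,str(x+i),(i*k,9),0,.3,(0,0,255),1)
    for j in range(0,h,20): cv2.putText(o,str(y+j),(0,j*k+4),0,.3,(0,0,255),1)
    return o
cv2.imwrite("pics/t2.png",c(T,220,180,160,120,5));cv2.imwrite("pics/s2.png",c(S,265,150,160,120,5))
```

```text
[0.58484053 0.0015703  0.16601892] [-1.57093933e+00 -3.63299798e-04  2.99618486e+00] [ 0.41423324  0.35167444 -3.18655123] [-0.00912348 -0.07339477 -0.01961323]
```

View pics/t2.png

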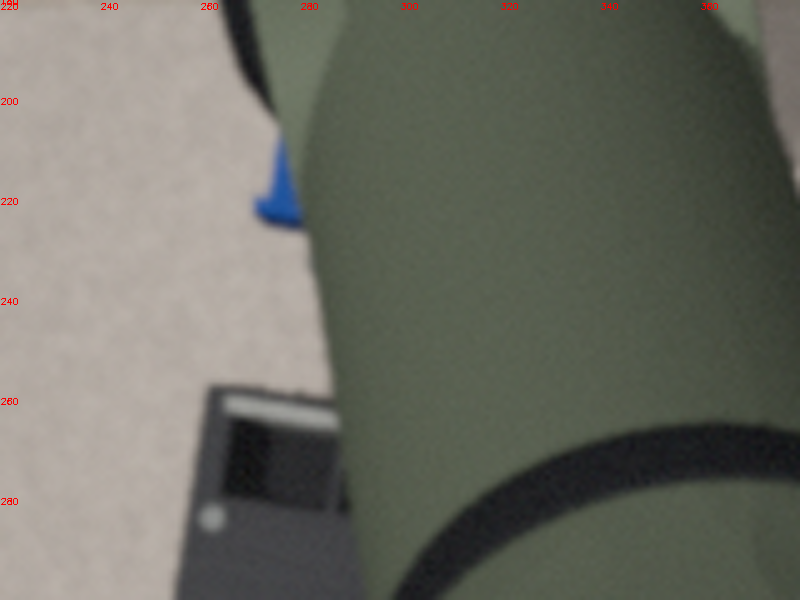

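View pics/s2.png

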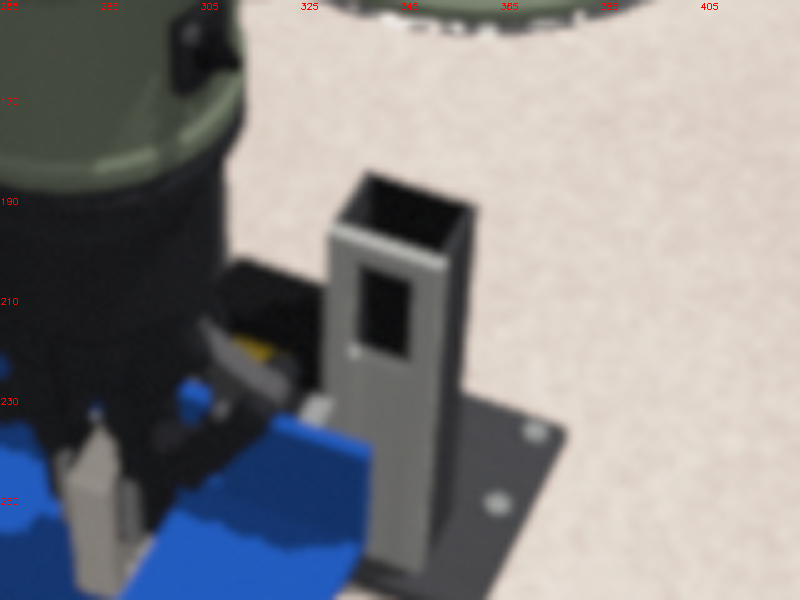

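t2 shows the arm covering most of the ledge, with only the rear +y corner visible at about (271.5,221). In s2 that corner is at crop (371,450), the fin's front top edge at (68,483)-(118,488), and the left slot is hidden. Now comparing these with the predictions.

```bash
cat > k.py <<'E'
from workcell import cams
from h import *
T=cams.grab_frame("top");S=cams.grab_frame("scene")
np.set_printoptions(precision=2,suppress=True)
p=[.5823,.0020,.1623,-.1455]
L=[(-45,75,7),(20,-8,21),(20,8,21),(-45,50,0),(-45,75,-47)]
print("scene crop",((proj(world(p,L),S)-[265,150]+.5)*5).round(),"obs (371,450),(68,483),(118,488)")
print("top crop",((proj(world(p,L[:1]+[(-42,75,7),(-45,75,7)]),T)-[220,180]+.5)*5).round(),"obs (257,215)")
o=[(S,L[:3],px([(371,450),(68,483),(118,488)],5,265,150)),(T,[(-43,75,7)],px([(257,208)],5,220,180))]
print(fit(o,.1623,[.58,0,-.14],True)); print(fit(o,.1623,[.58,0,-.14]))
E
python3 k.py
```

```text
scene crop [[371. 443.]
 [ 62. 474.]
 [105. 490.]
 [303. 433.]
 [366. 539.]] obs (371,450),(68,483),(118,488)
top crop [[254. 207.]
 [256. 199.]
 [254. 207.]] obs (257,215)
(array([ 0.58,  0.  , -0.14,  0.16]), [[[0.7, -0.5], [-0.0, -0.7], [-1.4, 1.4]], [[-0.7, 0.5]]])
(array([ 0.58,  0.  , -0.11]), [[[0.6, -2.0], [-0.1, -0.6], [-1.2, 1.3]], [[-1.0, -0.7]]])
```

Agreement is within about 1.5 px (~2–3 mm), against ±8 mm of lateral and ±7 mm of height play. Moving in level along the stand's -x, direction (-0.989, 0.146).

{"fn": "apply_moves", "kwargs": {"jaw": [-1,-1,-1,-1,-1], "translation": [[-0.015,0.0022,0],[-0.03,0.0044,0],[-0.043,0.0063,0],[-0.054,0.008,0],[-0.06,0.0088,0]], "angular": [[0,0,0],[0,0,0],[0,0,0],[0,0,0],[0,0,0]]}}

```text
clock: 6.35
position: [0.5243, 0.0107, 0.1663]
tool_rot: [-1.571, -0.0, 2.997]
force: [-0.4, 0.4, -3.8]
grip_width: 0.0155
```

{"fn": "apply_moves", "kwargs": {"jaw": [-1,-1,-1], "translation": [[-0.002,0.0003,0],[-0.004,0.0006,0],[-0.006,0.0009,0]], "angular": [[0,0,0],[0,0,0],[0,0,0]]}}

```text
clock: 6.65
position: [0.5191, 0.0112, 0.1663]
tool_rot: [-1.571, 0.0, 2.996]
force: [0.2, -0.2, -3.5]
grip_width: 0.0151
```

{"fn": "apply_moves", "kwargs": {"jaw": [-1,-1,-1], "translation": [[-0.001,0.0002,0],[-0.002,0.0003,0],[-0.003,0.0004,0]], "angular": [[0,0,0],[0,0,0],[0,0,0]]}}

```text
clock: 6.95
position: [0.5176, 0.0111, 0.1667]
tool_rot: [-1.571, 0.003, 2.995]
force: [15.0, -3.8, -9.5]
grip_width: 0.0154
```

{"fn": "apply_moves", "kwargs": {"jaw": [-1,-1], "translation": [[-0.001,0.0002,0],[-0.002,0.0003,0]], "angular": [[0,0,0],[0,0,0]]}}

```text
clock: 7.15
position: [0.5174, 0.0112, 0.1672]
tool_rot: [-1.572, 0.007, 2.995]
force: [24.7, -6.6, -11.7]
grip_width: 0.0151
```

Firm contact at TCP x≈0.5176 (25 N), 2 mm from the expected point. Easing back, then looking.

{"fn": "apply_moves", "kwargs": {"jaw": [-1,-1], "translation": [[0.003,-0.0004,0],[0.003,-0.0004,0]], "angular": [[0,0,0],[0,0,0]]}}

```text
clock: 7.35
position: [0.5177, 0.0113, 0.1665]
tool_rot: [-1.571, 0.001, 2.996]
force: [6.2, -2.8, -2.6]
grip_width: 0.0156
```

Run:
```python
from workcell import cams,observe
from h import *
s=observe();print(s["position"],s["tool_rot"],s["force"],s["moment"])
S=cams.grab_frame("scene");x,y=235,150
o=cv2.resize(np.ascontiguousarray(S["pixels"][y:y+120,x:x+160,::-1]),None,fx=5,fy=5,interpolation=cv2.INTER_CUBIC)
cv2.imwrite("pics/s3.png",o)
p=[.5133,.0128,.137,-.1465]
print(((proj(world(p,[(-45,y,z) for y,z in((38,43),(62,43),(38,-7),(62,-7),(75,7),(75,33),(-75,33))]),S)-[x,y]+.5)*5).round())
```

```text
[0.51770581 0.01134845 0.16647628] [-1.57104915e+00  1.26699806e-03  2.99589876e+00] [ 6.21124643 -2.76387721 -2.59373759] [-0.34650101 -1.31329713 -0.43096679]
[[504. 254.]
 [567. 274.]
 [501. 347.]
 [561. 367.]
 [596. 353.]
 [599. 304.]
 [225. 182.]]
```

View pics/s3.png

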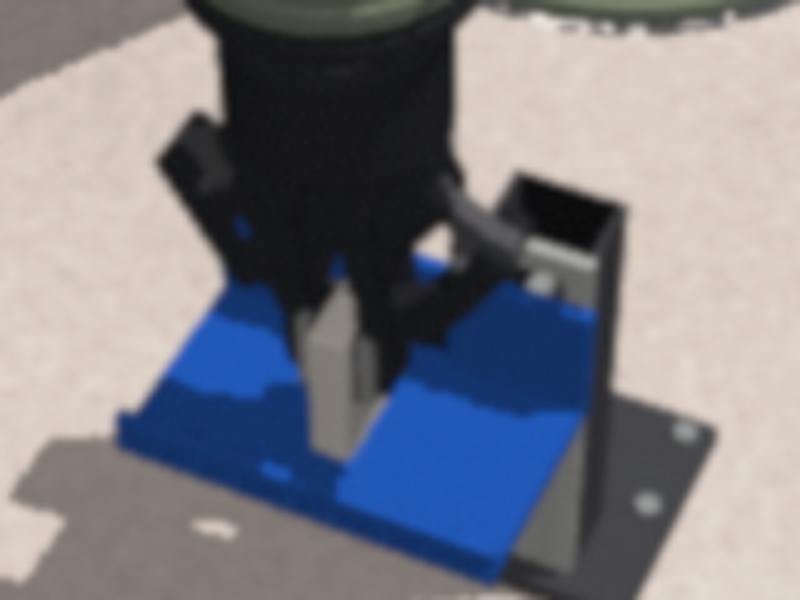

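s3 shows the back flat on the right upright, with the claw showing in its slot near (543,280). The ledge is about 20–25 mm above home. Lowering straight down.

{"fn": "apply_moves", "kwargs": {"jaw": [-1,-1,-1,-1,-1], "translation": [[0,0,-0.003],[0,0,-0.006],[0,0,-0.009],[0,0,-0.011],[0,0,-0.011]], "angular": [[0,0,0],[0,0,0],[0,0,0],[0,0,0],[0,0,0]], "newtons": 90}}

```text
clock: 7.9
position: [0.5181, 0.0116, 0.1557]
tool_rot: [-1.572, 0.003, 2.996]
force: [7.2, -1.4, -1.3]
grip_width: 0.0152
```

{"fn": "apply_moves", "kwargs": {"jaw": [-1,-1,-1,-1,-1], "translation": [[0,0,-0.002],[0,0,-0.004],[0,0,-0.006],[0,0,-0.008],[0,0,-0.008]], "angular": [[0,0,0],[0,0,0],[0,0,0],[0,0,0],[0,0,0]]}}

```text
clock: 8.4
position: [0.5182, 0.0116, 0.1476]
tool_rot: [-1.572, 0.003, 2.996]
force: [7.3, -1.7, -2.4]
grip_width: 0.0152
```

{"fn": "apply_moves", "kwargs": {"jaw": [-1,-1,-1,-1], "translation": [[0,0,-0.001],[0,0,-0.002],[0,0,-0.003],[0,0,-0.003]], "angular": [[0,0,0],[0,0,0],[0,0,0],[0,0,0]]}}

```text
clock: 8.8
position: [0.5181, 0.0116, 0.1447]
tool_rot: [-1.572, 0.003, 2.996]
force: [8.5, -2.0, -2.5]
grip_width: 0.0148
```

{"fn": "apply_moves", "kwargs": {"jaw": [-1,-1,-1,-1], "translation": [[0,0,-0.001],[0,0,-0.002],[0,0,-0.003],[0,0,-0.003]], "angular": [[0,0,0],[0,0,0],[0,0,0],[0,0,0]]}}

```text
clock: 9.2
position: [0.5178, 0.0116, 0.1416]
tool_rot: [-1.572, 0.002, 2.996]
force: [6.5, -1.3, -2.3]
grip_width: 0.0149
```

Run:
```python
from workcell import cams,observe
from h import *
s=observe();print(s["position"],s["tool_rot"],s["force"],s["moment"])
S=cams.grab_frame("scene");x,y=235,150
o=cv2.resize(np.ascontiguousarray(S["pixels"][y:y+120,x:x+160,::-1]),None,fx=5,fy=5,interpolation=cv2.INTER_CUBIC)
cv2.imwrite("pics/s4.png",o)
for d in (0,5,10):
  p=[.5133,.0128,.137+d/1e3,-.1465]
  print(d,((proj(world(p,[(-45,75,7),(20,-8,21),(20,8,21),(45,75,-47),(45,-75,-47),(-45,75,-47)]),S)-[x,y]+.5)*5).round().tolist())
```

```text
[0.5178167  0.01162562 0.14159403] [-1.57153854e+00  1.92355482e-03  2.99575294e+00] [ 6.53568253 -1.31476776 -2.30179867] [-0.01071788 -1.26973192 -0.46828835]
0 [[596.0, 353.0], [310.0, 379.0], [351.0, 393.0], [494.0, 624.0], [128.0, 488.0], [588.0, 447.0]]
5 [[596.0, 344.0], [309.0, 370.0], [351.0, 384.0], [494.0, 615.0], [127.0, 480.0], [589.0, 439.0]]
10 [[597.0, 334.0], [309.0, 360.0], [350.0, 375.0], [494.0, 607.0], [125.0, 471.0], [590.0, 430.0]]
```

View pics/s4.png

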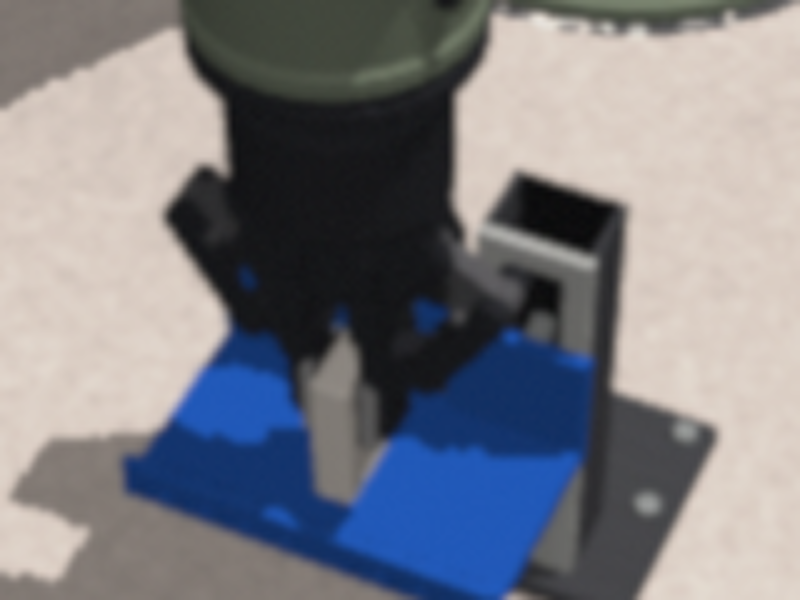

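s4 shows the claw inside the right slot and the back corner at (594,362), so it has come down 25 mm without slipping and is near home. Pressing on until the hard stop is felt.

{"fn": "apply_moves", "kwargs": {"jaw": [-1,-1,-1,-1], "translation": [[0,0,-0.001],[0,0,-0.002],[0,0,-0.002],[0,0,-0.002]], "angular": [[0,0,0],[0,0,0],[0,0,0],[0,0,0]]}}

```text
clock: 9.65
position: [0.518, 0.0116, 0.1404]
tool_rot: [-1.571, 0.002, 2.996]
force: [2.2, 0.0, 17.4]
grip_width: 0.0155
```

{"fn": "apply_moves", "kwargs": {"jaw": [-1,-1,-1,-1], "translation": [[0,0,-0.001],[0,0,-0.002],[0,0,-0.002],[0,0,-0.002]], "angular": [[0,0,0],[0,0,0],[0,0,0],[0,0,0]]}}

```text
clock: 10.05
position: [0.519, 0.0114, 0.1389]
tool_rot: [-1.572, 0.005, 2.995]
force: [7.1, -3.6, 20.8]
grip_width: 0.0144
```

{"fn": "apply_moves", "kwargs": {"jaw": [-1,-1,-1,-1], "translation": [[0,0,-0.001],[0,0,-0.001],[0,0,-0.002],[0,0,-0.002]], "angular": [[0,0,0],[0,0,0],[0,0,0],[0,0,0]]}}

```text
clock: 10.45
position: [0.5198, 0.0112, 0.1376]
tool_rot: [-1.572, 0.007, 2.995]
force: [6.8, -4.4, 30.5]
grip_width: 0.0146
```

Run:
```python
from workcell import cams,observe
from h import *
s=observe();print(s["position"],s["tool_rot"],s["force"],s["moment"],s["clock"])
S=cams.grab_frame("scene");W=cams.grab_frame("wrist");T=cams.grab_frame("top");x,y=235,180
o=cv2.resize(np.ascontiguousarray(S["pixels"][y:y+100,x:x+160,::-1]),None,fx=5,fy=5,interpolation=cv2.INTER_CUBIC)[:, :400*2]
cv2.imwrite("pics/s5s.png",o);cv2.imwrite("pics/w5.png",W["pixels"][:,:,::-1]);cv2.imwrite("pics/t5.png",T["pixels"][:,:,::-1])
a=cv2.resize(W["pixels"][:,:,::-1],(400,300));b=cv2.resize(T["pixels"][200:320,240:400,::-1],(400,300))
c=cv2.resize(S["pixels"][160:280,230:390,::-1],(800,600),interpolation=cv2.INTER_CUBIC)[150:450]
cv2.imwrite("pics/m5.png",np.vstack([np.hstack([a,b]),c]))
```

```text
[0.519771   0.01124785 0.13759223] [-1.57196781  0.00651341  2.99506192] [ 6.76282702 -4.38563333 30.46020998] [-0.64353176 -0.73881223 -0.52720049] 10.45
```

View pics/m5.png

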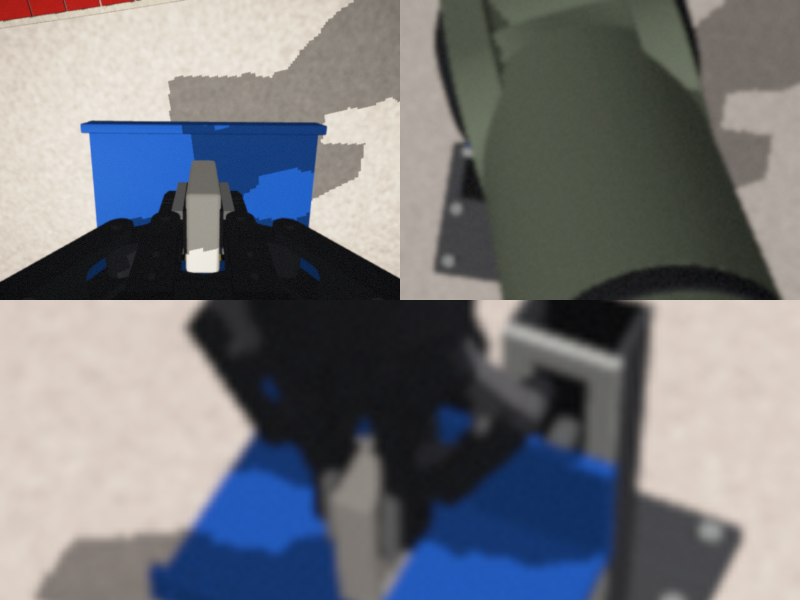

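Run:
```python
from workcell import cams,observe
from h import *
T=cams.grab_frame("top");S=cams.grab_frame("scene")
a=px([(373,150),(373,186)],6,245,240);b=px([(155,180),(155,200)],3,265,160)
for u in a:
  for v in b:
    ray=lambda f,q:(f["R"].T@np.r_[cv2.undistortPoints(np.array([[q]]),f["mtx"],f["distortion"])[0,0],1],-f["R"].T@f["t"])
    d1,c1=ray(T,u);d2,c2=ray(S,v);k=np.linalg.lstsq(np.c_[d1,-d2],c2-c1,rcond=None)[0]
    P=(c1+k[0]*d1+c2+k[1]*d2)/2;q=P-[.5133,.0128,.137];c,s=np.cos(-.1465),np.sin(-.1465)
    print(u,v,"seat frame mm",np.round([1e3*(c*q[0]+s*q[1]),1e3*(-s*q[0]+c*q[1]),1e3*q[2]],1))
for z in (20,10,0,-10,-30): print(z,((proj(world([.5133,.0128,.137,-.1465],[(-40,0,z)]),S)-[265,160]+.5)*3).round(), ((proj(world([.5133,.0128,.137,-.1465],[(-40,0,z)]),T)-[245,240]+.5)*6).round())
# ledge fin top in wrist picture: predicted vs offset
s=observe();W=cams.grab_frame("wrist");p=s["position"]
for dx,dz in((2.5,3.7),(2.5,0),(2.5,7.4)):
  q=[p[0]-dx/1e3*.989,p[1]+dx/1e3*.146,p[2]-dz/1e3,-.1465]
  print(dx,dz,proj(world(q,[(20,8,21),(20,-8,21),(-20,8,21),(45,75,-47),(45,-75,-47)]),W).round(1).tolist())
g=np.ascontiguousarray(W["pixels"][:,:,::-1]);cv2.imwrite("pics/w6.png",g)
```

```text
[306.75       264.58333333] [316.33333333 219.66666667] seat frame mm [-42.    0.8 -23.3]
[306.75       264.58333333] [316.33333333 226.33333333] seat frame mm [-41.4   1.2 -41.8]
[306.75       270.58333333] [316.33333333 219.66666667] seat frame mm [-52.2  -2.1 -35. ]
[306.75       270.58333333] [316.33333333 226.33333333] seat frame mm [-51.7  -1.8 -54. ]
20 [[151. 135.]] [[372. 140.]]
10 [[151. 146.]] [[372. 141.]]
0 [[152. 157.]] [[373. 142.]]
-10 [[152. 168.]] [[374. 144.]]
-30 [[152. 189.]] [[375. 146.]]
2.5 3.7 [[295.2, 314.5], [353.2, 314.5], [297.4, 438.1], [143.1, 188.6], [505.8, 188.6]]
2.5 0 [[294.2, 320.5], [354.1, 320.5], [296.6, 447.3], [139.2, 189.9], [509.6, 189.9]]
2.5 7.4 [[296.0, 308.9], [352.4, 308.9], [298.2, 429.4], [146.7, 187.4], [502.1, 187.4]]
```

The latch nose measures at z ≈ -23 to -42 in the seat frame, so it catches over the tray floor through the back's window. The stop at TCP 0.1404 matches home (0.137 + 0.0037). To test whether it latched, I'll pull up gently and watch the force.

{"fn": "apply_moves", "kwargs": {"jaw": [-1,-1,-1,-1], "translation": [[0,0,0.002],[0,0,0.004],[0,0,0.005],[0,0,0.005]], "angular": [[0,0,0],[0,0,0],[0,0,0],[0,0,0]]}}

```text
clock: 11.15
position: [0.5189, 0.0114, 0.141]
tool_rot: [-1.572, 0.004, 2.996]
force: [12.1, -2.0, -4.9]
grip_width: 0.0149
```

{"fn": "apply_moves", "kwargs": {"jaw": [-1,-1,-1], "translation": [[0,0,0.001],[0,0,0.002],[0,0,0.002]], "angular": [[0,0,0],[0,0,0],[0,0,0]]}}

```text
clock: 11.45
position: [0.518, 0.0115, 0.1425]
tool_rot: [-1.572, 0.002, 2.996]
force: [8.4, -0.3, -8.3]
grip_width: 0.0146
```

{"fn": "apply_moves", "kwargs": {"jaw": [-1,-1,-1], "translation": [[0,0,0.001],[0,0,0.002],[0,0,0.002]], "angular": [[0,0,0],[0,0,0],[0,0,0]]}}

```text
clock: 11.75
position: [0.5172, 0.0116, 0.1437]
tool_rot: [-1.571, 0.0, 2.996]
force: [7.5, 0.7, -19.1]
grip_width: 0.0149
```

Upward pull resisted with 16 N and rising, so it is latched, with a little pitch play. Pressing home moderately once more, then easing to neutral.

{"fn": "apply_moves", "kwargs": {"jaw": [-1,-1,-1,-1], "translation": [[0,0,-0.002],[0,0,-0.004],[0,0,-0.006],[0,0,-0.006]], "angular": [[0,0,0],[0,0,0],[0,0,0],[0,0,0]]}}

```text
clock: 12.15
position: [0.5182, 0.0115, 0.1393]
tool_rot: [-1.571, 0.003, 2.996]
force: [4.2, -1.5, 14.6]
grip_width: 0.0153
```

Run:
```python
from workcell import observe
s=observe();print(s["position"],s["tool_rot"],s["force"],s["moment"])
```

```text
[0.51817245 0.01152382 0.13933672] [-1.57145206e+00  2.82148252e-03  2.99566619e+00] [ 4.2171835  -1.45276787 14.58904537] [-0.23078952 -0.37387915 -0.40759909]
```

{"fn": "apply_moves", "kwargs": {"jaw": [-1,-1], "translation": [[0.0005,0,0.0015],[0.0005,0,0.0015]], "angular": [[0,0,0],[0,0,0]], "newtons": 20}}

```text
clock: 12.35
position: [0.5179, 0.0115, 0.1401]
tool_rot: [-1.571, 0.001, 2.996]
force: [6.1, -0.3, -1.1]
grip_width: 0.0145
```

{"fn": "apply_moves", "kwargs": {"jaw": [0.2,0.2,0.2,0.2,0.2], "translation": [[0,0,0],[0,0,0],[0,0,0],[0,0,0],[0,0,0]], "angular": [[0,0,0],[0,0,0],[0,0,0],[0,0,0],[0,0,0]]}}

```text
clock: 12.85
position: [0.5173, 0.0115, 0.1397]
tool_rot: [-1.571, -0.0, 2.996]
force: [-0.7, 0.6, -0.6]
grip_width: 0.0515
```

Released, zero force. Going straight up, then out of the camera's way along +x/+y.

{"fn": "apply_moves", "kwargs": {"jaw": [0.2,0.2,0.2,0.2,0.2], "translation": [[0.005,0,0.02],[0.01,0,0.06],[0.015,0,0.105],[0.02,0,0.15],[0.02,0,0.16]], "angular": [[0,0,0],[0,0,0],[0,0,0],[0,0,0],[0,0,0]]}}

```text
clock: 13.35
position: [0.5391, 0.0117, 0.3044]
tool_rot: [-1.572, 0.006, 2.996]
force: [-0.1, 0.3, -0.2]
grip_width: 0.0509
```

{"fn": "apply_moves", "kwargs": {"jaw": [0.2,0.2,0.2,0.2,0.2], "translation": [[0,0.045,0],[0,0.09,0],[0,0.135,0],[0,0.18,0],[0,0.225,0]], "angular": [[0,0,0],[0,0,0],[0,0,0],[0,0,0],[0,0,0]]}}

```text
clock: 13.85
position: [0.537, 0.2382, 0.2995]
tool_rot: [-1.57, -0.0, 2.996]
force: [0.6, -0.7, 0.3]
grip_width: 0.051
```

{"fn": "apply_moves", "kwargs": {"jaw": [0.2,0.2,0.2,0.2,0.2], "translation": [[0,0.03,0],[0,0.06,0],[0,0.08,0],[0,0.08,0],[0,0.08,0]], "angular": [[0,0,0],[0,0,0],[0,0,0],[0,0,0],[0,0,0]]}}

```text
clock: 14.35
position: [0.5372, 0.3163, 0.2992]
tool_rot: [-1.57, -0.001, 2.997]
force: [0.3, -0.8, -0.7]
grip_width: 0.0511
```

Run:
```python
from workcell import cams,observe
from h import *
T=cams.grab_frame("top");S=cams.grab_frame("scene")
a=cv2.resize(T["pixels"][200:320,250:370,::-1],(400,400),interpolation=cv2.INTER_CUBIC)
b=cv2.resize(S["pixels"][160:280,240:360,::-1],(600,600),interpolation=cv2.INTER_CUBIC)
c=np.zeros((600,800,3),np.uint8);c[:,:500]=b[:,:500];c[:300,500:]=cv2.resize(a,(300,300));c[300:,500:]=cv2.resize(S["pixels"][200:260,290:350,::-1],(300,300),interpolation=cv2.INTER_CUBIC)
cv2.imwrite("pics/f.png",c)
p=[.5133,.0128,.137,-.1465]
L=[(-45,75,7),(-45,-75,7),(20,8,21),(20,-8,21),(-20,-8,21),(-20,8,21)]
print("scene panel",((proj(world(p,L),S)-[240,160]+.5)*5).round().tolist());print("top panel",((proj(world(p,L),T)-[250,200]+.5)*2.5+[500,0]).round().tolist())
```

```text
scene panel [[571.0, 303.0], [204.0, 181.0], [326.0, 343.0], [285.0, 329.0], [334.0, 253.0], [374.0, 267.0]]
top panel [[540.0, 151.0], [744.0, 180.0], [643.0, 75.0], [665.0, 78.0], [657.0, 132.0], [635.0, 129.0]]
```

View pics/f.png

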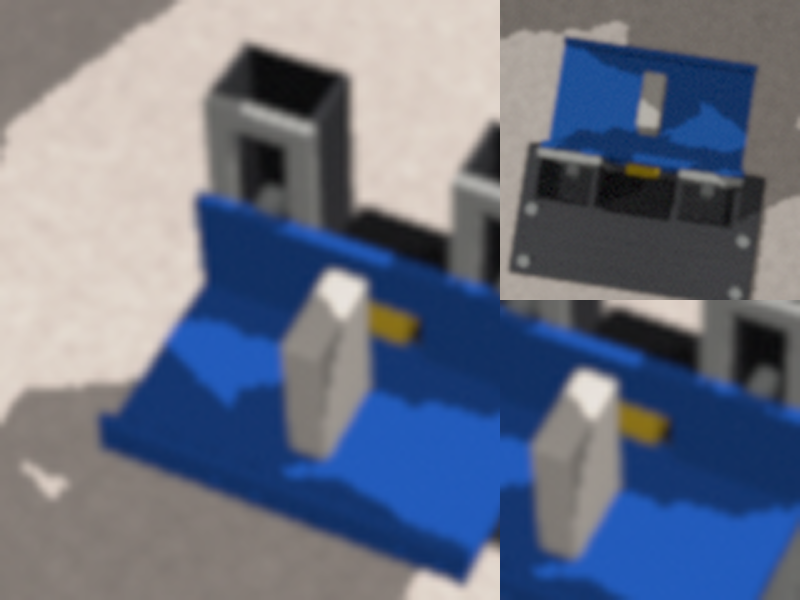

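The last picture shows both claws inside the slots in the top panel. The yellow latch nose sticks out through the back's window over the tray at (393,322), and the ledge is at home height. Handing in.

```bash
python3 -c "
from workcell import workorder;print(workorder.job_done())"
```

```text
the job is handed in; nothing more can be done
None
```

The blue ledge is hung on the slotted stand and let go, and I handed the job in at about 14.4 s. I put both claws through the slots, brought the back against the uprights and pressed it straight down to the stop. I then released it, retreated, and never went near the orange ledge.

**Checks that passed:**
- The stop came at tool height 0.1404 m, against 0.1407 m expected.
- A test pull upward met about 16 N of resistance and rising. I pressed it home again before letting go.
- The force on the tool was near zero after release.
- The last picture shows both claws in the slots and the yellow latch sticking out over the tray.

**Checks that disagreed or were weak:**
- **Latch force:** I did not see the expected 5–10 N of latch resistance on the way down. The force rose only at the stop, peaking at about 30 N.
- **Movement at the stop:** the tool height varied by about 6 mm between pressing and pulling. I put this down to play in the claws or slip in the grip, but did not confirm it.
- **Height in the picture:** the scene camera shows the ledge a few mm lower than predicted. About half of that matches a bias it already had on the table. It was not reading high.
- **Orange ledge:** I did not take a separate picture of it at the end.

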